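Line the sockets up by size on their holder

ROBOT

A 6-joint arm with a two-finger parallel gripper is mounted at the origin on a cart in front of the work surface, level with it; the furniture and walls round the work are solid. World frame = base frame: x ahead of the robot, y to its left, z up, the work surface at z = 0. Lengths are in mm, angles in rad, forces in N, time in s.
With the tool pointing down it reaches from about 400 to 925 mm from the base axis. Payload 12.5 kg.
Tool frame: the origin (TCP) lies on the mounting face of the last link; the fingertips stand 190 mm ahead of it and the grasp point (between the pads) lies 171 mm ahead of it; z points along the fingers, y is the line along which they close (so a half turn about z gives the same grasp; the last joint's range is limited). The gripper opens to 95 mm and grips with 3 to 60 N. Pads are 20 mm wide; open, the fingers measure 119 mm over their backs; the gripper's body (75 mm by 180 mm) begins 59 mm behind the grasp point.
Start: joints at [-1.291, 0.491, 1.559, -0, 1.092, -0.106], TCP at [235.207, -579.053, 404.761] pointing down, gripper open.
Joint ranges: [-3.1, 3.1], [-0.84, 2.19], [0.05, 2.79], [-1.13, 4.28], [0.06, 2.93], [-2.69, 2.69]. Speed limits (rad/s): [2.22, 2.22, 2.79, 3.14, 3.14, 3.14].

INTERFACE

Orientations are given as [roll, pitch, yaw] about the fixed x, y, z axes, in that order (R = Rz(yaw) Ry(pitch) Rx(roll)).
In Python, from cell import * gives the robot as it stands.
- The arm moves only by the tool arm_command, never from a script. Its argument "rows" is a list that holds one entry, the list of rows, each a list of 7 numbers: the shift along the tool's x, y, z normalised to -1 to 1, where 1 is 0.15 m, then the turn, a rotation vector about the tool's x, y, z normalised to -1 to 1, where 1 is 360 degrees, then the opening, from -1 (shut) to 1 (fully open). A call has 1 to 10 rows; each row is the pose to reach, as a shift and turn from the pose commanded when the call began, along the tool's axes at that moment, turning the shorter way round; what a row does not reach only later rows make up. A row lasts 1/12 s, in which the tool goes at most 41.7 mm and 7.16 degrees, less where a joint would pass 70% of its speed; a pose out of reach is approached as far as the arm can. A call with a number of a shift or a turn outside -1 to 1 is refused whole. A call with a gripper value outside its range is refused whole. The fingers move at their own pace and stop on an object; the grip force is fixed at half the most. Time passes only in rows, so rows that repeat a pose let the fingers close. It gives the time, the measured TCP pose, the force, the opening and the grip force at its end, in the units of the state.
- state(): the state, without advancing time (a new reading comes with each control period).
- read_camera(name): name is "side" or "top"; returns (picture, depth): 400x640x3 uint8, red, green, blue; 400x640 float32, mm along the optical axis (not along the pixel's ray), 0 where there is no reading.
- get_calibration(name): a dict with "camera_matrix" (3x3 intrinsics, pixels), "position" and "orientation" of the camera in the world. Camera axes: x right, y up, looking along -z (the intrinsics and any distortion apply to the point x, -y, -z); pixel columns grow to the right and rows downward; lengths in mm; the calibration is good to about 2 mm. A picture is of the moment at which its call begins. get_calibration takes no time and is no camera call.
- job_done(): hands the job in; it is judged then, once.
The state is a dict: "t": time; "joints": joint angles; "qvel": joint speeds; "tau": joint torques, N m; "eef_pos": TCP position; "tcp_rot": TCP orientation; "ft_force": force on the tool from outside, world axes, zero at the start; "moment": the same for the moment, N m; "opening": opening from 0.0 (shut) to 1.0 (fully open); "grip_force": force on a finger pad.
Only numpy, scipy, OpenCV 4.12 (cv2) and the standard library are available. Lean on these libraries where they do the work, as an engineer would, in place of code of your own. Each camera call takes 0.05 s, during which the arm holds its last target. There are 200 camera calls.

TASK

Put the four loose wrench sockets away on the metal holder, in order of size: one upright in the middle of each black pad, mouth up, with the largest on the pad next to the brass pin and each following one smaller, down to the smallest at the far end. Leave the masking tape and the tape measure where they are.

Things in the scene. Friction and masses are not known exactly. Their poses are not given: they have to be found in the camera images.
- socket_24: steel wrench socket, the smallest of the four: a plain upright cylinder 24 mm in diameter and 44 mm tall, with a hexagonal mouth in its top; stands on the bench at the start. Origin: centre of its underside; z points up out of the mouth. Can be gripped across its diameter from any side.
- socket_32: steel wrench socket, the second smallest of the four: a plain upright cylinder 32 mm in diameter and 54 mm tall, with a hexagonal mouth in its top; stands on the bench at the start. Origin: centre of its underside; z points up out of the mouth. Can be gripped across its diameter from any side.
- socket_40: steel wrench socket, the second largest of the four: a plain upright cylinder 40 mm in diameter and 64 mm tall, with a hexagonal mouth in its top; stands on the bench at the start. Origin: centre of its underside; z points up out of the mouth. Can be gripped across its diameter from any side.
- socket_48: steel wrench socket, the largest of the four: a plain upright cylinder 48 mm in diameter and 74 mm tall, with a hexagonal mouth in its top; stands on the bench at the start. Origin: centre of its underside; z points up out of the mouth. Can be gripped across its diameter from any side.
- pad_1: round black rubber pad, 56 mm in diameter, fixed on the holder, a bare aluminium strip (70 x 400 mm, 12 mm thick) lying on the bench; one of four equal pads in a straight row, 78 mm from centre to centre: one end of the row; next is pad_2. Origin: centre of its upper face, 14 mm above the bench. x points across the strip, y along it (from pad_4 to pad_1), z up.
- pad_2: round black rubber pad, 56 mm in diameter, fixed on the holder, a bare aluminium strip (70 x 400 mm, 12 mm thick) lying on the bench; one of four equal pads in a straight row, 78 mm from centre to centre: between pad_1 and pad_3. Origin: centre of its upper face, 14 mm above the bench. x points across the strip, y along it (from pad_4 to pad_1), z up.
- pad_3: round black rubber pad, 56 mm in diameter, fixed on the holder, a bare aluminium strip (70 x 400 mm, 12 mm thick) lying on the bench; one of four equal pads in a straight row, 78 mm from centre to centre: between pad_2 and pad_4. Origin: centre of its upper face, 14 mm above the bench. x points across the strip, y along it (from pad_4 to pad_1), z up.
- pad_4: round black rubber pad, 56 mm in diameter, fixed on the holder, a bare aluminium strip (70 x 400 mm, 12 mm thick) lying on the bench; one of four equal pads in a straight row, 78 mm from centre to centre: the other end of the row; next is pad_3. Origin: centre of its upper face, 14 mm above the bench. x points across the strip, y along it (from pad_4 to pad_1), z up.
- pin: upright brass pin, 20 mm in diameter and 40 mm tall, fixed on the holder 63 mm beyond an end pad; it marks the end of the row for the largest socket and stands now at the pad_1 end, now at the pad_4 end (at the end without it there is only a small flat screw head). Origin: centre of its foot, 12 mm above the bench; z up.
- masking_tape: bystander: roll of masking tape lying flat, 101 mm in diameter, 36 mm high, near the holder's right end. Origin: centre of its underside.
- tape_measure: bystander: yellow and black tape measure standing on edge, 38 x 80 mm, 67 mm high, near the holder's left end. Origin: centre of its underside. (Not listed: a fixed blue bench vice, 130 mm high, at the bench edge straight ahead of the robot, reaching 0.46 m ahead and from 0.09 m right to 0.02 m left; carry things over it.)
Mind the look-alikes: they are no part of the job. What is shaped like the socket_48 but green is not meant.

How it is judged:
By the outcome, as a careful person would: the job done as asked, in the order asked, and still so for the second after the job is handed in, with the robot touching nothing.
It also fails if it takes over 99 s, if anything falls off the work surface, if the arm or the gripper's body presses on something with over 40 N, if the wrist force passes 120 N, or if a joint passes its speed limit or range.

## Working session

There is one attempt and no reset: what is moved stays moved. The work goes in short steps, Python scripts to look and compute and a tool call to move; the robot and the scene stay as the last step left them, time stands still between calls to the robot, and variables do not carry over. Pictures are saved under pics/ and viewed, at most 14 in all, crops included, and the job is handed in when it is done.

Besides the shell and the picture viewer there is one more tool, called after ">>>" as name(argument=value, ...) on one line, values as JSON. arm_command: Moves the arm, as the interface text tells. Its arguments: {"type":"object","properties":{"rows":{"type":"array","items":{"type":"array","items":{"type":"array","items":{"type":"number","minimum":-1,"maximum":1}}}}},"required":["rows"]}

```bash
mkdir -p pics
python3 - <<'E'
from cell import *
import cv2,numpy as np
for n in("top","side"):
    p,d=read_camera(n); cv2.imwrite(f"pics/{n}0.png",p[:,:,::-1]); np.save(f"pics/{n}0.npy",d); np.save(f"pics/{n}0c.npy",p)
    print(n,get_calibration(n))
print(state())
E
```

```text
top {'camera_matrix': array([[421.17495107,   0.        , 317.29756062],
       [  0.        , 421.17495107, 203.20879708],
       [  0.        ,   0.        ,   1.        ]]), 'position': array([ 369.8701356 ,  -66.5618909 , 1174.99309731]), 'orientation': array([ 0.12799143, -0.00353419, -1.54916995])}
side {'camera_matrix': array([[387.26983321,   0.        , 326.17440348],
       [  0.        , 387.26983321, 200.51395262],
       [  0.        ,   0.        ,   1.        ]]), 'position': array([  301.07839427, -1049.27468324,   443.9195404 ]), 'orientation': array([ 1.18945970e+00, -6.75954681e-04, -2.12030891e-01])}
{'t': 0.1, 'joints': array([-1.29060506e+00,  4.91502907e-01,  1.55936005e+00, -5.25572472e-06,
        1.09167601e+00, -1.05596977e-01]), 'qvel': array([ 0.00022906, -0.00106956, -0.0012033 , -0.0004532 ,  0.00086731,
        0.00148612]), 'tau': array([ 4.74479413e-03, -6.13619256e+01, -2.58605450e+01,  6.94857887e-02,
        4.70364711e-02, -2.28638476e-05]), 'eef_pos': array([ 235.19918921, -579.03997204,  404.22763964]), 'tcp_rot': array([-3.14065112e+00, -9.51061425e-05,  3.85790629e-01]), 'ft_force': array([0.58318237, 0.5541963 , 0.78625385]), 'moment': array([-0.00976777,  0.00821792,  0.01164266]), 'grip_force': 0.0, 'opening': 0.9992087635222752}
```

View pics/top0.png

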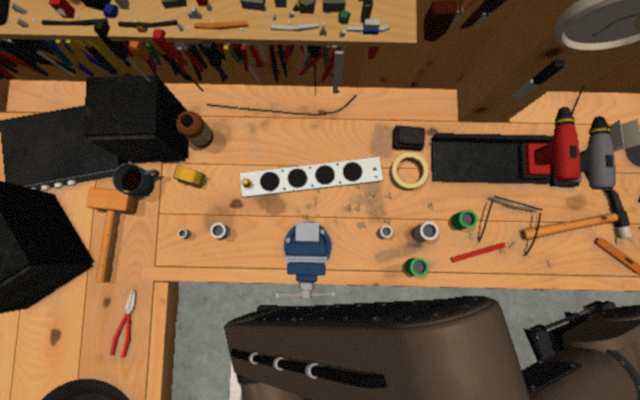

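View pics/side0.png

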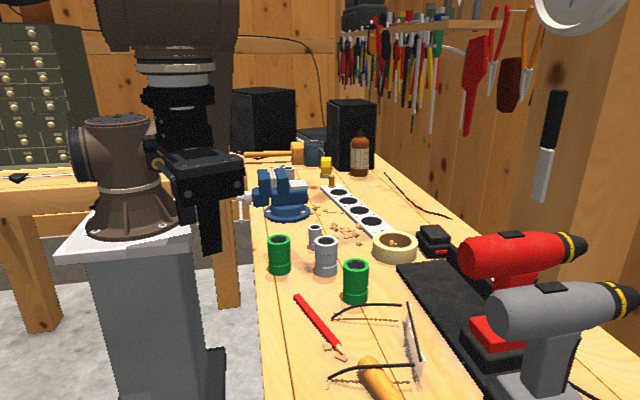

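The top view shows steel candidates at (183,233), (219,231), (386,231) and (427,231). The green look-alikes at (466,219) and (418,267) are excluded. The brass pin is at (247,183), the left end of the strip, and the pads run from (270,181) to (353,171).

```bash
cat > h.py <<'E'
from cell import *
import cv2,numpy as np
from scipy.spatial.transform import Rotation as R
def cal(n):
    c=get_calibration(n); return c["camera_matrix"],c["position"],R.from_euler("xyz",c["orientation"]).as_matrix()
def pts(n,d):
    K,p,M=cal(n); v,u=np.indices(d.shape)
    c=np.stack([(u-K[0,2])/K[0,0]*d,-(v-K[1,2])/K[1,1]*d,-d],-1)
    return c@M.T+p
def ray(n,u,v,z):
    K,p,M=cal(n); r=M@np.array([(u-K[0,2])/K[0,0],-(v-K[1,2])/K[1,1],-1]); return p+r*(z-p[2])/r[2]
def proj(n,P):
    K,p,M=cal(n); c=M.T@(np.array(P)-p); return K[0,0]*c[0]/-c[2]+K[0,2],-K[1,1]*c[1]/-c[2]+K[1,2]
E
cat > m.py <<'E'
from h import *
p=np.load("pics/top0c.npy");d=np.load("pics/top0.npy");W=pts("top",d)
print("bench z",[W[v,u,2].round(1) for v,u in((250,200),(205,400),(210,330))])
for u,v in((183,233),(219,231),(386,231),(427,231),(247,183),(466,219)):
    s=np.s_[v-16:v+17,u-16:u+17]; w=W[s].reshape(-1,3); ok=(d[s].ravel()>0)&(w[:,2]>20)&(w[:,2]<120)
    h=np.percentile(w[ok,2],90); t=w[ok&(w[:,2]>h-6)]
    # silhouette of top-face pixels
    m=((W[s][:,:,2]>h-8)&(d[s]>0)&(W[s][:,:,2]<120)).astype(np.uint8)
    c=max(cv2.findContours(m,0,1)[0],key=cv2.contourArea); (cx,cy),r=cv2.minEnclosingCircle(c)
    cc=ray("top",cx+u-16,cy+v-16,h)
    print((u,v),"h",h.round(1),"mean",t.mean(0).round(1),"circ",cc.round(1),"D~",round((2*r+1)*(1175-h)/421,1),"ext",np.ptp(t[:,0]).round(1),np.ptp(t[:,1]).round(1))
g=cv2.cvtColor(p,cv2.COLOR_RGB2GRAY)
P=[]
for u,v in((270,181),(297,178),(325,174),(353,171)):
    m=np.zeros_like(g); m[v-13:v+14,u-13:u+14]=g[v-13:v+14,u-13:u+14]<90
    c=max(cv2.findContours(m,0,1)[0],key=cv2.contourArea); M=cv2.moments(c); (a,b),ax,_=cv2.fitEllipse(c)
    P.append(ray("top",a,b,14)); print("pad",round(a,1),round(b,1),np.round(ax,1),P[-1].round(1))
P=np.array(P);print(np.linalg.norm(np.diff(P,axis=0),axis=1).round(1))
yy=np.arange(4)-1.5; dirv=(yy@P)/5; print("center",P.mean(0).round(1),"dir",dirv.round(2))
e=dirv/np.linalg.norm(dirv)*78
for k in range(4): print("fit pad",(P.mean(0)+yy[k]*e).round(1))
crop=p[140:280,170:480]; cv2.imwrite("pics/crop1.png",cv2.resize(crop,None,fx=2.5,fy=2.5,interpolation=2)[:,:,::-1])
E
python3 m.py
```

```text
bench z [np.float64(-0.6), np.float64(-0.4), np.float64(-0.5)]
(183, 233) h 44.0 mean [426.7 293.7  41.8] circ [426.3 292.4  44. ] D~ 27.9 ext 21.9 23.8
(219, 231) h 63.9 mean [435.3 193.5  62.3] circ [435.5 193.2  63.9] D~ 44.0 ext 37.3 39.3
(386, 231) h 55.1 mean [ 442.4 -252.6   53.4] circ [ 442.4 -251.9   55.1] D~ 35.3 ext 29.6 32.0
(427, 231) h 74.9 mean [ 445.8 -361.5   73.3] circ [ 445.9 -360.8   74.9] D~ 51.4 ext 45.1 47.9
(247, 183) h 52.7 mean [569.2 129.5  50.6] circ [568.9 129.2  52.7] D~ 20.8 ext 16.6 16.7
(466, 219) h 74.8 mean [ 479.9 -464.9   73.4] circ [ 478.4 -462.6   74.8] D~ 53.0 ext 45.2 47.8
pad 269.4 181.0 [17.  17.5] [579.   67.9  14. ]
pad 297.0 177.7 [17.1 17.5] [590.1  -9.2  14. ]
pad 324.5 174.6 [17.3 17.3] [600.8 -85.9  14. ]
pad 352.1 171.3 [17.1 17.3] [ 611.8 -163.1   14. ]
[77.8 77.5 78. ]
center [595.4 -47.6  14. ] dir [ 10.89 -76.97   0.  ]
fit pad [579.   68.3  14. ]
fit pad [590.  -9.  14.]
fit pad [600.9 -86.2  14. ]
fit pad [ 611.8 -163.4   14. ]
```

View pics/crop1.png

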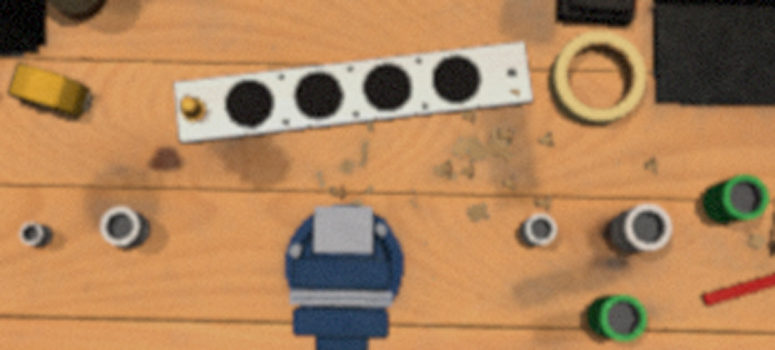

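Heights and diameters identify the sockets as 24 @(183,233), 40 @(219,231), 32 @(386,231) and 48 @(427,231). The crop confirms all four are steel, upright and not green, and that the pin sits at the left pad. I'll use one gripper yaw (98°) throughout, closing across the strip.

```bash
cat > to.py <<'E'
import sys
from h import *
T=dict(s48=(446,-361.3,45),s40=(435.4,193.3,40),s32=(442.4,-252.3,36),s24=(426.5,293,29),
 p48=(579,68.2,61),p40=(590,-9,56),p32=(600.9,-86.1,52),p24=(611.8,-163.3,45))
def go(name):
    s=state(); M=R.from_euler("xyz",s["tcp_rot"]); t=np.array(T[name],float)+[0,0,171]
    print(name,"t",round(s["t"],2),"shift",(M.inv().apply(t-s["eef_pos"])/150).round(3))
    dr=(M.inv()*R.from_euler("xyz",[np.pi,0,np.radians(98)])).as_rotvec()/(2*np.pi); print("turn",dr.round(4),"F",s["ft_force"].round(1),"open",round(s["opening"],3),"z",s["eef_pos"][2].round(1))
for n in sys.argv[1:]: go(n)
E
python3 to.py s48
```

```text
s48 t 0.1 shift [ 1.848 -0.815  1.256]
turn [-1.000e-04 -1.000e-04 -2.108e-01] F [0.6 0.6 0.8] open 0.999 z 404.2
```

>>> arm_command(rows=[[[0.92,-0.41,0,0,0,-0.2108,1],[0.92,-0.41,0,0,0,-0.2108,1],[0.92,-0.41,0,0,0,-0.2108,1],[0.92,-0.41,0,0,0,-0.2108,1],[0.92,-0.41,0,0,0,-0.2108,1],[0.92,-0.41,0,0,0,-0.2108,1],[0.92,-0.41,0,0,0,-0.2108,1],[0.92,-0.41,0,0,0,-0.2108,1],[0.92,-0.41,0,0,0,-0.2108,1],[0.92,-0.41,0,0,0,-0.2108,1]]])

```text
t: 0.93
eef_pos: [340.0, -470.1, 404.5]
tcp_rot: [-3.141, -0.0, 1.642]
ft_force: [-0.9, 0.4, -0.5]
opening: 0.999
grip_force: 0.0
```

```bash
python3 to.py s48
```

```text
s48 t 0.93 shift [0.672 0.757 1.257]
turn [-0.     -0.0001 -0.0109] F [-0.9  0.4 -0.5] open 0.999 z 404.5
```

>>> arm_command(rows=[[[0.672,0.757,0.4,0,0,-0.011,0.6],[0.672,0.757,0.4,0,0,-0.011,0.6],[0.672,0.757,0.4,0,0,-0.011,0.6],[0.672,0.757,0.4,0,0,-0.011,0.6],[0.672,0.757,0.4,0,0,-0.011,0.6],[0.672,0.757,0.4,0,0,-0.011,0.6],[0.672,0.757,0.4,0,0,-0.011,0.6]]])

```text
t: 1.52
eef_pos: [446.7, -362.3, 344.7]
tcp_rot: [-3.141, 0.0, 1.706]
ft_force: [-0.0, -0.6, 0.1]
opening: 0.801
grip_force: 0.0
```

```bash
python3 to.py s48
python3 - <<'E'
from h import *
p,d=read_camera("side"); cv2.imwrite("pics/s1.png",p[:,:,::-1])
E
```

```text
s48 t 1.52 shift [ 0.007 -0.004  0.858]
turn [-0.      0.     -0.0008] F [-0.  -0.6  0.1] open 0.801 z 344.7
```

View pics/s1.png

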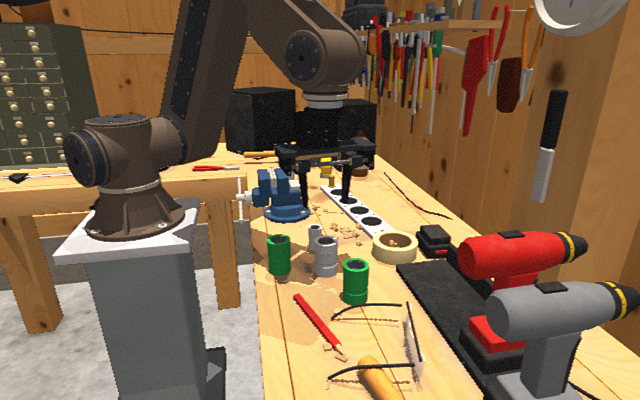

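The gripper is above the 48 socket at (326,255), with the fingers at about (305–347,195) straddling it. Descending to grip.

>>> arm_command(rows=[[[0.007,-0.004,0.3,0,0,0,0.6],[0.007,-0.004,0.55,0,0,0,0.6],[0.007,-0.004,0.75,0,0,0,0.6],[0.007,-0.004,0.86,0,0,0,0.6],[0.007,-0.004,0.86,0,0,0,0.2],[0.007,-0.004,0.86,0,0,0,-0.2],[0.007,-0.004,0.86,0,0,0,-0.5],[0.007,-0.004,0.86,0,0,0,-0.5],[0.007,-0.004,0.86,0,0,0,-0.5],[0.007,-0.004,0.86,0,0,0,-0.5]]])

```text
t: 2.4
eef_pos: [446.3, -361.6, 217.4]
tcp_rot: [3.139, 0.003, 1.705]
ft_force: [1.6, -0.2, 8.3]
opening: 0.501
grip_force: 30.0
```

>>> arm_command(rows=[[[0,0,-0.2,0,0,0,-0.5],[0,0,-0.5,0,0,0,-0.5],[0,0,-0.75,0,0,0,-0.5],[0,0,-1,0,0,0,-0.5],[0,0,-1,0,0,0,-0.5]]])

```text
t: 2.82
eef_pos: [446.2, -361.3, 373.1]
tcp_rot: [3.135, 0.009, 1.705]
ft_force: [0.2, -1.0, -3.9]
opening: 0.499
grip_force: 30.0
```

```bash
python3 to.py p48
```

```text
p48 t 2.82 shift [2.727 1.255 0.925]
turn [ 0.001   0.0014 -0.0008] F [ 0.2 -1.  -3.9] open 0.499 z 373.1
```

>>> arm_command(rows=[[[0.25,0.12,0,0,0,0,-0.5],[0.5,0.25,0,0,0,0,-0.5],[0.75,0.38,0,0,0,0,-0.5],[1,0.5,0,0,0,0,-0.5],[1,0.5,0,0,0,0,-0.5]]])

```text
t: 3.23
eef_pos: [501.0, -197.0, 365.3]
tcp_rot: [-3.141, -0.002, 1.709]
ft_force: [0.2, -0.4, -4.5]
opening: 0.501
grip_force: 30.0
```

>>> arm_command(rows=[[[0.25,0.12,0,0,0,0,-0.5],[0.5,0.25,0,0,0,0,-0.5],[0.75,0.38,0,0,0,0,-0.5],[1,0.5,0,0,0,0,-0.5],[1,0.5,0,0,0,0,-0.5]]])

```text
t: 3.65
eef_pos: [555.3, -38.4, 365.2]
tcp_rot: [-3.142, -0.001, 1.709]
ft_force: [-1.1, -0.1, -4.4]
opening: 0.502
grip_force: 30.0
```

>>> arm_command(rows=[[[0.2,0.06,0,0,0,0,-0.5],[0.4,0.13,0,0,0,0,-0.5],[0.6,0.2,0,0,0,0,-0.5],[0.73,0.25,0,0,0,0,-0.5],[0.73,0.25,0,0,0,0,-0.5],[0.73,0.25,0,0,0,0,-0.5],[0.73,0.25,0,0,0,0,-0.5]]])

```text
t: 4.23
eef_pos: [576.7, 69.3, 365.2]
tcp_rot: [-3.14, 0.0, 1.705]
ft_force: [-0.3, -0.0, -4.3]
opening: 0.502
grip_force: 30.0
```

```bash
python3 to.py p48
```

```text
p48 t 4.23 shift [-0.009  0.015  0.888]
turn [-0.0002  0.     -0.0008] F [-0.3 -0.  -4.3] open 0.502 z 365.2
```

>>> arm_command(rows=[[[-0.009,0.015,0.25,0,0,-0.001,-0.5],[-0.009,0.015,0.5,0,0,-0.001,-0.5],[-0.009,0.015,0.7,0,0,-0.001,-0.5],[-0.009,0.015,0.8,0,0,-0.001,-0.5],[-0.009,0.015,0.85,0,0,-0.001,-0.5],[-0.009,0.015,0.87,0,0,-0.001,-0.5],[-0.009,0.015,0.885,0,0,-0.001,-0.5],[-0.009,0.015,0.885,0,0,-0.001,-0.5]]])

```text
t: 4.9
eef_pos: [579.6, 68.2, 233.7]
tcp_rot: [3.14, 0.0, 1.711]
ft_force: [-0.5, -0.2, -4.3]
opening: 0.5
grip_force: 30.0
```

```bash
python3 to.py p48
python3 - <<'E'
from h import *
p,d=read_camera("side"); cv2.imwrite("pics/s2.png",cv2.resize(p[130:260,240:440],None,fx=4,fy=4)[:,:,::-1])
E
```

```text
p48 t 4.9 shift [ 0.    -0.004  0.011]
turn [0.0002 0.     0.    ] F [-0.5 -0.2 -4.3] open 0.5 z 233.7
```

View pics/s2.png

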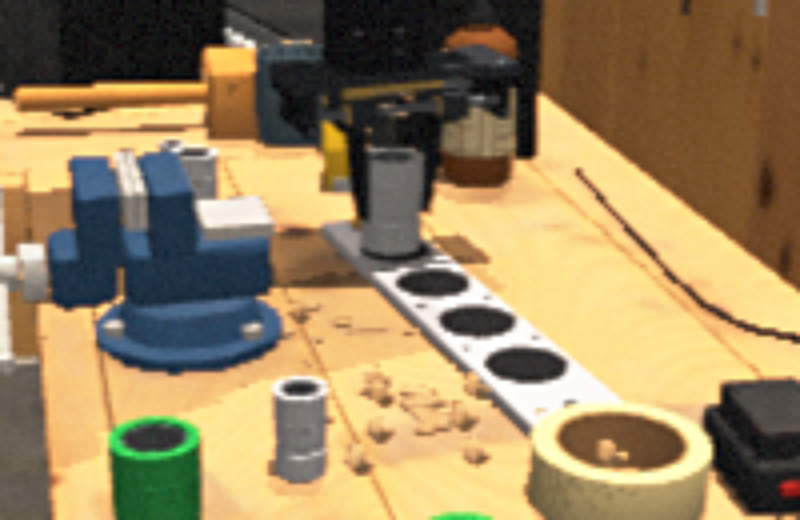

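The 48 socket is upright just above the pin-end pad (about (393,250) in the crop), centred. I'll touch down, release and rise.

>>> arm_command(rows=[[[0,-0.004,0.01,0,0,0,-0.5],[0,-0.004,0.02,0,0,0,-0.5],[0,-0.004,0.02,0,0,0,-0.5],[0,-0.004,0.02,0,0,0,0.1],[0,-0.004,0.02,0,0,0,0.2],[0,-0.004,0.02,0,0,0,0.5],[0,-0.004,0.02,0,0,0,0.6],[0,-0.004,0.02,0,0,0,0.6]]])

```text
t: 5.62
eef_pos: [578.9, 68.6, 230.0]
tcp_rot: [3.141, 0.0, 1.711]
ft_force: [0.6, -0.4, 0.6]
opening: 0.753
grip_force: 0.0
```

>>> arm_command(rows=[[[0,0,-0.1,0,0,0,0.6],[0,0,-0.3,0,0,0,0.6],[0,0,-0.55,0,0,0,0.6],[0,0,-0.8,0,0,0,0.6],[0.2,-0.2,-0.9,0,0,0,0.6],[0.45,-0.45,-0.9,0,0,0,0.6],[0.65,-0.65,-0.9,0,0,0,0.5],[0.65,-0.65,-0.9,0,0,0,0.4],[0.65,-0.65,-0.9,0,0,0,0.4]]])

```text
t: 6.37
eef_pos: [466.3, 153.0, 365.4]
tcp_rot: [-3.141, -0.0, 1.714]
ft_force: [0.5, -1.0, 0.5]
opening: 0.709
grip_force: 0.0
```

```bash
python3 to.py s40
```

```text
s40 t 6.37 shift [ 0.295 -0.165  1.029]
turn [-0.0001 -0.      0.0006] F [ 0.5 -1.   0.5] open 0.709 z 365.4
```

>>> arm_command(rows=[[[0.2,-0.11,0,0,0,0,0.4],[0.295,-0.165,0.1,0,0,0,0.4],[0.295,-0.165,0.3,0,0,0,0.4],[0.295,-0.165,0.5,0,0,0,0.4],[0.295,-0.165,0.75,0,0,0,0.4],[0.295,-0.165,0.9,0,0,0,0.4],[0.295,-0.165,1,0,0,0,0.4],[0.295,-0.165,1,0,0,0,0.4]]])

```text
t: 7.03
eef_pos: [438.7, 191.2, 212.0]
tcp_rot: [-3.137, 0.001, 1.711]
ft_force: [-0.9, -0.1, 0.2]
opening: 0.697
grip_force: 0.0
```

>>> arm_command(rows=[[[0,0,0,0,0,0,0.1],[0,0,0,0,0,0,-0.2],[0,0,0,0,0,0,-0.6],[0,0,0,0,0,0,-0.6],[0,0,0,0,0,0,-0.6],[0,0,0,0,0,0,-0.6]]])

```text
t: 7.53
eef_pos: [438.3, 191.9, 215.9]
tcp_rot: [3.139, -0.0, 1.711]
ft_force: [1.2, -0.4, 8.2]
opening: 0.42
grip_force: 30.0
```

>>> arm_command(rows=[[[0,0,-0.2,0,0,0,-0.6],[0,0,-0.5,0,0,0,-0.6],[0,0,-0.75,0,0,0,-0.6],[0,0,-1,0,0,0,-0.6],[0,0,-1,0,0,0,-0.6]]])

```text
t: 7.95
eef_pos: [438.2, 192.0, 371.2]
tcp_rot: [3.132, -0.001, 1.711]
ft_force: [0.9, 0.8, -1.8]
opening: 0.414
grip_force: 30.0
```

```bash
python3 to.py p40
```

```text
p40 t 7.95 shift [-1.47   0.805  0.967]
turn [ 0.0016 -0.0002  0.0002] F [ 0.9  0.8 -1.8] open 0.414 z 371.2
```

>>> arm_command(rows=[[[-0.2,0.1,0,0,0,0,-0.6],[-0.4,0.2,0,0,0,0,-0.6],[-0.6,0.3,0,0,0,0,-0.6],[-0.75,0.4,0,0,0,0,-0.6],[-0.75,0.4,0,0,0,0,-0.6]]])

```text
t: 8.37
eef_pos: [515.3, 85.8, 364.2]
tcp_rot: [3.141, 0.001, 1.708]
ft_force: [-0.8, 0.9, -2.8]
opening: 0.412
grip_force: 30.0
```

>>> arm_command(rows=[[[-0.2,0.1,0,0,0,0,-0.6],[-0.4,0.2,0,0,0,0,-0.6],[-0.6,0.3,0,0,0,0,-0.6],[-0.73,0.4,0,0,0,0,-0.6],[-0.73,0.4,0,0,0,0,-0.6],[-0.73,0.4,0,0,0,0,-0.6],[-0.73,0.4,0,0,0,0,-0.6],[-0.73,0.4,0,0,0,0,-0.6]]])

```text
t: 9.03
eef_pos: [587.2, -10.3, 364.6]
tcp_rot: [-3.14, -0.0, 1.712]
ft_force: [0.7, 0.5, -4.2]
opening: 0.419
grip_force: 30.0
```

```bash
python3 to.py p40
```

```text
p40 t 9.03 shift [0.006 0.021 0.917]
turn [-0.0002 -0.0001  0.0003] F [ 0.7  0.5 -4.2] open 0.419 z 364.6
```

>>> arm_command(rows=[[[-0.003,0.021,0.25,0,0,0,-0.6],[-0.003,0.021,0.5,0,0,0,-0.6],[-0.003,0.021,0.7,0,0,0,-0.6],[-0.003,0.021,0.8,0,0,0,-0.6],[-0.003,0.021,0.85,0,0,0,-0.6],[-0.003,0.021,0.87,0,0,0,-0.6],[-0.003,0.021,0.885,0,0,0,-0.6],[-0.003,0.021,0.885,0,0,0,-0.6],[-0.003,0.021,0.885,0,0,0,-0.6]]])

```text
t: 9.78
eef_pos: [591.2, -11.1, 233.4]
tcp_rot: [3.14, 0.001, 1.711]
ft_force: [-0.3, -0.9, -3.1]
opening: 0.416
grip_force: 30.0
```

```bash
python3 to.py p40
```

```text
p40 t 9.78 shift [ 0.015 -0.006  0.043]
turn [0.0003 0.0001 0.0002] F [-0.3 -0.9 -3.1] open 0.416 z 233.4
```

>>> arm_command(rows=[[[0.006,-0.006,0.01,0,0,0,-0.6],[0.006,-0.006,0.022,0,0,0,-0.6],[0.006,-0.006,0.022,0,0,0,-0.6],[0.006,-0.006,0.022,0,0,0,-0.1],[0.006,-0.006,0.022,0,0,0,0.1],[0.006,-0.006,0.022,0,0,0,0.3],[0.006,-0.006,0.022,0,0,0,0.4],[0.006,-0.006,0.022,0,0,0,0.4]]])

```text
t: 10.45
eef_pos: [590.0, -10.5, 228.9]
tcp_rot: [3.142, 0.0, 1.711]
ft_force: [0.3, -0.0, -0.4]
opening: 0.667
grip_force: 0.0
```

>>> arm_command(rows=[[[0,0,-0.1,0,0,0,0.4],[0,0,-0.3,0,0,0,0.4],[0,0,-0.55,0,0,0,0.4],[0,0,-0.8,0,0,0,0.4],[-0.2,0,-0.95,0,0,0,0.4],[-0.45,0,-0.95,0,0,0,0.4],[-0.7,0,-0.95,0,0,0,0.3],[-0.95,0,-0.95,0,0,0,0.2],[-0.95,0,-0.95,0,0,0,0.2],[-0.95,0,-0.95,0,0,0,0.2]]])

```text
t: 11.28
eef_pos: [609.8, -153.4, 371.0]
tcp_rot: [-3.141, -0.0, 1.708]
ft_force: [0.3, -1.1, -0.2]
opening: 0.598
grip_force: 0.0
```

```bash
python3 to.py s32
```

```text
s32 t 11.28 shift [-0.501 -1.196  1.094]
turn [-0.0001 -0.     -0.0003] F [ 0.3 -1.1 -0.2] open 0.598 z 371.0
```

>>> arm_command(rows=[[[-0.1,-0.25,0,0,0,0,0.2],[-0.2,-0.5,0,0,0,0,0.2],[-0.35,-0.75,0.1,0,0,0,0.2],[-0.5,-1,0.2,0,0,0,0.2],[-0.5,-1,0.3,0,0,0,0.2],[-0.5,-1,0.3,0,0,0,0.2],[-0.5,-1,0.3,0,0,0,0.2]]])

```text
t: 11.87
eef_pos: [472.2, -246.2, 326.4]
tcp_rot: [-3.141, -0.001, 1.711]
ft_force: [-0.0, -0.2, 0.2]
opening: 0.603
grip_force: 0.0
```

```bash
python3 to.py s32
```

```text
s32 t 11.87 shift [-0.013 -0.201  0.796]
turn [-0.0001 -0.0002  0.0001] F [-0.  -0.2  0.2] open 0.603 z 326.4
```

>>> arm_command(rows=[[[-0.013,-0.2,0,0,0,0,0.2],[-0.013,-0.2,0.1,0,0,0,0.2],[-0.013,-0.2,0.3,0,0,0,0.2],[-0.013,-0.2,0.5,0,0,0,0.2],[-0.013,-0.2,0.7,0,0,0,0.2],[-0.013,-0.2,0.79,0,0,0,0.2],[-0.013,-0.2,0.79,0,0,0,0.2],[-0.013,-0.2,0.79,0,0,0,0.2]]])

```text
t: 12.53
eef_pos: [443.7, -252.2, 208.3]
tcp_rot: [-3.142, -0.0, 1.713]
ft_force: [0.2, -0.0, 0.5]
opening: 0.6
grip_force: 0.0
```

>>> arm_command(rows=[[[0,0,0,0,0,0,0],[0,0,0,0,0,0,-0.2],[0,0,0,0,0,0,-0.5],[0,0,0,0,0,0,-0.7],[0,0,0,0,0,0,-0.7],[0,0,0,0,0,0,-0.7]]])

```text
t: 13.03
eef_pos: [442.7, -253.1, 208.7]
tcp_rot: [3.14, 0.001, 1.711]
ft_force: [1.5, 1.1, 7.2]
opening: 0.333
grip_force: 30.0
```

>>> arm_command(rows=[[[0,0,-0.2,0,0,0,-0.7],[0,0,-0.5,0,0,0,-0.7],[0,0,-0.75,0,0,0,-0.7],[0,0,-1,0,0,0,-0.7],[0,0,-1,0,0,0,-0.7],[0,0,-1,0,0,0,-0.7]]])

```text
t: 13.53
eef_pos: [442.2, -252.8, 359.7]
tcp_rot: [3.139, 0.003, 1.711]
ft_force: [-0.5, -0.1, -1.4]
opening: 0.333
grip_force: 30.0
```

```bash
python3 to.py p32
```

```text
p32 t 13.53 shift [0.955 1.2   0.912]
turn [0.0004 0.0005 0.0001] F [-0.5 -0.1 -1.4] open 0.333 z 359.7
```

>>> arm_command(rows=[[[0.2,0.25,0,0,0,0,-0.7],[0.4,0.5,0,0,0,0,-0.7],[0.6,0.75,0,0,0,0,-0.7],[0.8,1,0,0,0,0,-0.7],[0.95,1,0,0,0,0,-0.7],[0.95,1,0,0,0,0,-0.7]]])

```text
t: 14.03
eef_pos: [572.7, -85.7, 355.6]
tcp_rot: [-3.139, -0.002, 1.715]
ft_force: [-0.7, 0.4, -1.4]
opening: 0.331
grip_force: 30.0
```

>>> arm_command(rows=[[[0,0.1,0,0,0,0,-0.7],[0,0.2,0,0,0,0,-0.7],[0,0.2,0,0,0,0,-0.7],[0,0.2,0,0,0,0,-0.7],[0,0.2,0,0,0,0,-0.7],[0,0.2,0,0,0,0,-0.7]]])

```text
t: 14.53
eef_pos: [600.0, -87.0, 357.4]
tcp_rot: [-3.14, -0.0, 1.711]
ft_force: [-0.1, 0.1, -1.2]
opening: 0.331
grip_force: 30.0
```

```bash
python3 to.py p32
```

```text
p32 t 14.53 shift [0.005 0.008 0.896]
turn [-0.0002 -0.0001  0.    ] F [-0.1  0.1 -1.2] open 0.331 z 357.4
```

>>> arm_command(rows=[[[0.001,0.008,0.25,0,0,0,-0.7],[0.001,0.008,0.5,0,0,0,-0.7],[0.001,0.008,0.7,0,0,0,-0.7],[0.001,0.008,0.8,0,0,0,-0.7],[0.001,0.008,0.85,0,0,0,-0.7],[0.001,0.008,0.87,0,0,0,-0.7],[0.001,0.008,0.88,0,0,0,-0.7],[0.001,0.008,0.88,0,0,0,-0.7],[0.001,0.008,0.88,0,0,0,-0.7]]])

```text
t: 15.28
eef_pos: [602.1, -86.4, 227.1]
tcp_rot: [3.14, 0.001, 1.711]
ft_force: [-0.3, 0.2, -1.7]
opening: 0.333
grip_force: 30.0
```

```bash
python3 to.py p32
```

```text
p32 t 15.28 shift [ 0.003 -0.007  0.028]
turn [0.0003 0.0001 0.0001] F [-0.3  0.2 -1.7] open 0.333 z 227.1
```

>>> arm_command(rows=[[[-0.001,-0.007,0.015,0,0,0,-0.7],[-0.001,-0.007,0.029,0,0,0,-0.7],[-0.001,-0.007,0.029,0,0,0,-0.7],[-0.001,-0.007,0.029,0,0,0,-0.7],[-0.001,-0.007,0.029,0,0,0,-0.25],[-0.001,-0.007,0.029,0,0,0,-0.1],[-0.001,-0.007,0.029,0,0,0,0.1],[-0.001,-0.007,0.029,0,0,0,0.3],[-0.001,-0.007,0.029,0,0,0,0.3]]])

```text
t: 16.03
eef_pos: [600.9, -86.6, 221.5]
tcp_rot: [-3.141, 0.0, 1.711]
ft_force: [0.3, -0.7, 0.5]
opening: 0.597
grip_force: 0.0
```

>>> arm_command(rows=[[[0,0,-0.1,0,0,0,0.3],[0,0,-0.3,0,0,0,0.3],[0,0,-0.55,0,0,0,0.3],[0,0,-0.8,0,0,0,0.3],[0.2,-0.1,-1,0,0,0,0.3],[0.45,-0.1,-1,0,0,0,0.3],[0.7,-0.1,-1,0,0,0,0.3],[1,-0.1,-1,0,0,0,0.3],[1,-0.1,-1,0,0,0,0.3],[1,-0.1,-1,0,0,0,0.3]]])

```text
t: 16.87
eef_pos: [564.6, 61.8, 371.7]
tcp_rot: [3.141, 0.0, 1.715]
ft_force: [-0.5, 0.0, 0.3]
opening: 0.651
grip_force: 0.0
```

```bash
python3 to.py s24
```

```text
s24 t 16.87 shift [ 1.657 -0.691  1.145]
turn [0.     0.     0.0007] F [-0.5  0.   0.3] open 0.651 z 371.7
```

>>> arm_command(rows=[[[0.25,-0.1,0,0,0,0,0.1],[0.5,-0.2,0,0,0,0,0.1],[0.75,-0.4,0,0,0,0,0.1],[1,-0.5,0,0,0,0,0.1],[1,-0.69,0.2,0,0,0,0.1],[1,-0.69,0.4,0,0,0,0.1]]])

```text
t: 17.37
eef_pos: [438.2, 194.2, 312.1]
tcp_rot: [3.14, -0.0, 1.714]
ft_force: [2.0, 1.0, -0.5]
opening: 0.547
grip_force: 0.0
```

>>> arm_command(rows=[[[0.25,0,0,0,0,0,0.1],[0.5,0,0,0,0,0,0.1],[0.65,0,0,0,0,0,0.1],[0.65,0,0,0,0,0,0.1],[0.65,0,0,0,0,0,0.1],[0.65,0,0,0,0,0,0.1]]])

```text
t: 17.87
eef_pos: [428.4, 289.4, 311.3]
tcp_rot: [-3.141, 0.0, 1.711]
ft_force: [-0.8, 0.4, -0.3]
opening: 0.55
grip_force: 0.0
```

```bash
python3 to.py s24
```

```text
s24 t 17.87 shift [ 0.026 -0.009  0.742]
turn [-0.0001  0.0001  0.    ] F [-0.8  0.4 -0.3] open 0.55 z 311.3
```

>>> arm_command(rows=[[[0.026,-0.009,0,0,0,0,0.1],[0.026,-0.009,0.25,0,0,0,0.1],[0.026,-0.009,0.45,0,0,0,0.1],[0.026,-0.009,0.65,0,0,0,0.1],[0.026,-0.009,0.735,0,0,0,0.1],[0.026,-0.009,0.735,0,0,0,0.1],[0.026,-0.009,0.735,0,0,0,0.1]]])

```text
t: 18.45
eef_pos: [426.4, 293.4, 201.2]
tcp_rot: [-3.14, 0.0, 1.71]
ft_force: [0.8, 0.8, 1.4]
opening: 0.553
grip_force: 0.0
```

>>> arm_command(rows=[[[0,0,0,0,0,0,-0.1],[0,0,0,0,0,0,-0.3],[0,0,0,0,0,0,-0.5],[0,0,0,0,0,0,-0.8],[0,0,0,0,0,0,-0.8],[0,0,0,0,0,0,-0.8]]])

```text
t: 18.95
eef_pos: [426.2, 294.1, 201.9]
tcp_rot: [3.14, -0.0, 1.711]
ft_force: [0.9, -0.0, 6.1]
opening: 0.247
grip_force: 30.0
```

>>> arm_command(rows=[[[0,0,-0.2,0,0,0,-0.8],[0,0,-0.5,0,0,0,-0.8],[0,0,-0.75,0,0,0,-0.8],[0,0,-1,0,0,0,-0.8],[0,0,-1,0,0,0,-0.8],[0,0,-1,0,0,0,-0.8]]])

```text
t: 19.45
eef_pos: [425.8, 294.0, 353.0]
tcp_rot: [3.138, -0.001, 1.711]
ft_force: [0.4, -0.0, -0.8]
opening: 0.247
grip_force: 30.0
```

```bash
python3 to.py p24
```

```text
p24 t 19.45 shift [-3.194  0.797  0.912]
turn [ 0.0006 -0.0002  0.0002] F [ 0.4 -0.  -0.8] open 0.247 z 353.0
```

>>> arm_command(rows=[[[-0.2,0.2,0,0,0,0,-0.8],[-0.4,0.35,0,0,0,0,-0.8],[-0.6,0.5,0,0,0,0,-0.8],[-0.8,0.65,0,0,0,0,-0.8],[-1,0.8,0,0,0,0,-0.8]]])

```text
t: 19.87
eef_pos: [566.8, 160.8, 349.2]
tcp_rot: [-3.138, 0.0, 1.711]
ft_force: [0.5, 0.0, -0.6]
opening: 0.246
grip_force: 30.0
```

>>> arm_command(rows=[[[-0.25,0,0,0,0,0,-0.8],[-0.5,0,0,0,0,0,-0.8],[-0.75,0,0,0,0,0,-0.8],[-1,0,0,0,0,0,-0.8],[-1,0,0,0,0,0,-0.8]]])

```text
t: 20.28
eef_pos: [587.4, 8.5, 349.1]
tcp_rot: [-3.139, 0.0, 1.707]
ft_force: [0.3, 0.1, -0.0]
opening: 0.245
grip_force: 30.0
```

>>> arm_command(rows=[[[-0.25,0,0,0,0,0,-0.8],[-0.5,0,0,0,0,0,-0.8],[-0.75,0,0,0,0,0,-0.8],[-1,0,0,0,0,0,-0.8],[-1,0,0,0,0,0,-0.8],[-1,0,0,0,0,0,-0.8],[-1,0,0,0,0,0,-0.8]]])

```text
t: 20.87
eef_pos: [607.6, -134.4, 349.7]
tcp_rot: [-3.139, -0.001, 1.711]
ft_force: [-0.8, 0.6, -1.2]
opening: 0.248
grip_force: 30.0
```

```bash
python3 to.py p24
```

```text
p24 t 20.87 shift [-0.196  0.003  0.891]
turn [-0.0004 -0.0002  0.0001] F [-0.8  0.6 -1.2] open 0.248 z 349.7
```

>>> arm_command(rows=[[[-0.189,0.003,0,0,0,0,-0.8],[-0.189,0.003,0.25,0,0,0,-0.8],[-0.189,0.003,0.5,0,0,0,-0.8],[-0.189,0.003,0.7,0,0,0,-0.8],[-0.189,0.003,0.8,0,0,0,-0.8],[-0.189,0.003,0.85,0,0,0,-0.8],[-0.189,0.003,0.87,0,0,0,-0.8],[-0.189,0.003,0.87,0,0,0,-0.8],[-0.189,0.003,0.87,0,0,0,-0.8]]])

```text
t: 21.62
eef_pos: [612.6, -162.3, 221.9]
tcp_rot: [3.14, 0.001, 1.712]
ft_force: [0.6, 0.0, -0.7]
opening: 0.248
grip_force: 30.0
```

```bash
python3 to.py p24
```

```text
p24 t 21.62 shift [-0.006 -0.006  0.039]
turn [0.0002 0.0001 0.0002] F [ 0.6  0.  -0.7] open 0.248 z 221.9
```

>>> arm_command(rows=[[[0.001,-0.006,0.02,0,0,0,-0.8],[0.001,-0.006,0.038,0,0,0,-0.8],[0.001,-0.006,0.038,0,0,0,-0.8],[0.001,-0.006,0.038,0,0,0,-0.8],[0.001,-0.006,0.038,0,0,0,-0.4],[0.001,-0.006,0.038,0,0,0,-0.2],[0.001,-0.006,0.038,0,0,0,0],[0.001,-0.006,0.038,0,0,0,0.1],[0.001,-0.006,0.038,0,0,0,0.1]]])

```text
t: 22.37
eef_pos: [611.3, -162.8, 215.0]
tcp_rot: [-3.141, 0.0, 1.711]
ft_force: [0.3, -0.0, -0.0]
opening: 0.517
grip_force: 0.0
```

>>> arm_command(rows=[[[0,0,-0.1,0,0,0,0.1],[0,0,-0.3,0,0,0,0.1],[0,0,-0.55,0,0,0,0.1],[0,0,-0.8,0,0,0,0.1],[0,0,-1,0,0,0,0.1],[-0.25,-0.2,-1,0,0,0,0.1],[-0.5,-0.4,-1,0,0,0,0.1],[-0.75,-0.6,-1,0,0,0,0.1],[-1,-0.8,-1,0,0,0,0.1],[-1,-0.8,-1,0,0,0,0.1]]])

```text
t: 23.2
eef_pos: [511.5, -330.7, 365.3]
tcp_rot: [-3.141, 0.001, 1.71]
ft_force: [-0.4, -0.2, 0.2]
opening: 0.552
grip_force: 0.0
```

>>> arm_command(rows=[[[-0.25,0,-0.1,0,0,0,0.1],[-0.5,0,-0.2,0,0,0,0.1],[-0.75,0,-0.3,0,0,0,0.1],[-0.9,0,-0.3,0,0,0,0.1],[-0.9,0,-0.3,0,0,0,0.1],[-0.9,0,-0.3,0,0,0,0.1]]])

```text
t: 23.7
eef_pos: [532.0, -462.6, 409.3]
tcp_rot: [-3.141, -0.001, 1.71]
ft_force: [-0.2, 0.4, -0.6]
opening: 0.549
grip_force: 0.0
```

Run:
```python
from h import *
p,d=read_camera("top");W=pts("top",d);print(state()["t"],state()["ft_force"])
cv2.imwrite("pics/t3.png",cv2.resize(p[130:280,160:460],None,fx=2.6,fy=2.6)[:,:,::-1])
for x,y,h0 in((579,68.2,88),(590,-9,78),(600.9,-86.1,68),(611.8,-163.3,58)):
    u,v=np.round(proj("top",(x,y,h0))).astype(int); s=np.s_[v-14:v+15,u-14:u+15]
    m=((W[s][:,:,2]>h0-8)&(W[s][:,:,2]<h0+20)&(d[s]>0)).astype(np.uint8)
    c=max(cv2.findContours(m,0,1)[0],key=cv2.contourArea);(a,b),r=cv2.minEnclosingCircle(c)
    h=np.percentile(W[s][m>0][:,2],80);print((ray("top",a+u-14,b+v-14,h0)-[x,y,0]).round(1),h.round(1),W[s][m>0].mean(0).round(1),round(r,1))
p,d=read_camera("side");cv2.imwrite("pics/s3.png",cv2.resize(p[120:270,240:440],None,fx=4,fy=4)[:,:,::-1])
```

```text
23.75 [ 0.49721805  0.41361926 -0.43527769]
[-4.9 -0.  88. ] 87.6 [575.2  68.6  86. ] 9.3
[-4.9  0.5 78. ] 78.1 [586.   -8.7  76.2] 7.6
[-4.9 -0.1 68. ] 68.1 [595.4 -87.3  66.2] 6.1
[-5.1  0.1 58. ] 58.0 [ 607.4 -163.5   56.2] 4.6
```

View pics/t3.png

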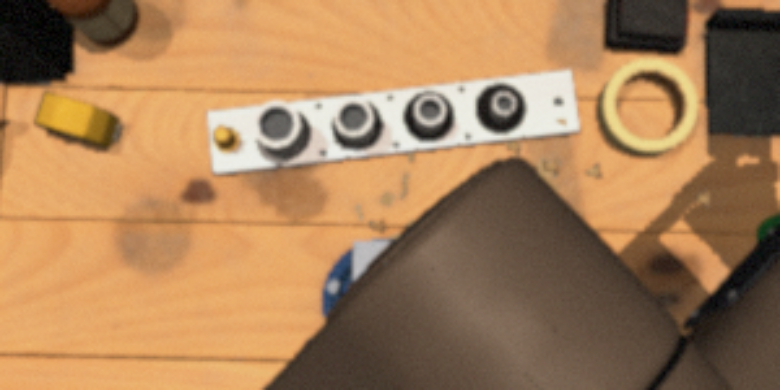

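View pics/s3.png

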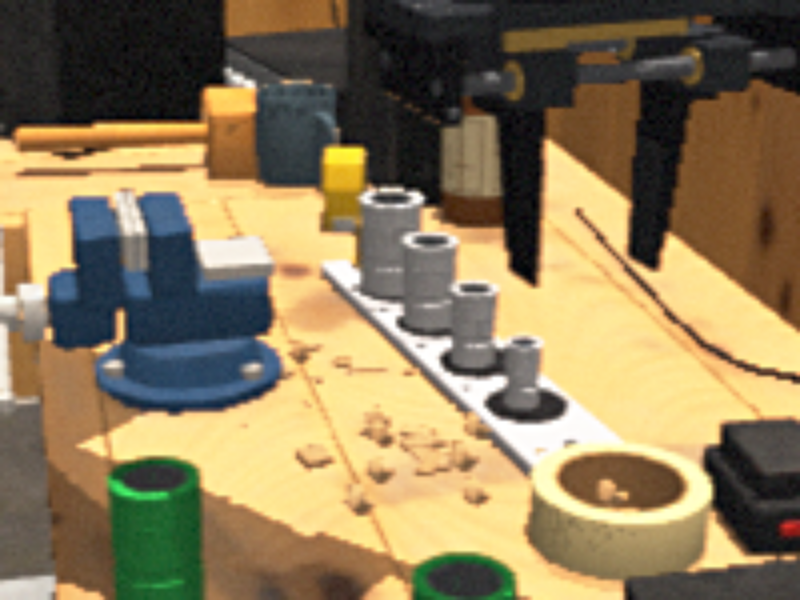

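All four stand in the right order, with the bystanders in place. The top view suggests a possible offset of about −4 mm in x, so I'll check that against the pads with a closer look.

```bash
cat > chk.py <<'E'
from h import *
import sys
S=((579,68.2,74,24),(590,-9,64,20),(600.9,-86.1,54,16),(611.8,-163.3,44,12))
out=[]
for n,(u0,u1,v0,v1),k in(("top",(250,380,145,195),6),("side",(320,390,160,230),8)):
    p,d=read_camera(n); im=cv2.resize(p[v0:v1,u0:u1],None,fx=k,fy=k,interpolation=cv2.INTER_CUBIC)[:,:,::-1].copy()
    for x,y,h,r in S:
        for z,rr,c in((14,28,(0,255,255)),(14,r,(0,255,0)),(14+h,r,(0,0,255))):
            q=[((np.array(proj(n,(x+rr*np.cos(a),y+rr*np.sin(a),z)))-[u0,v0]+.5)*k).astype(int) for a in np.linspace(0,6.28,40)]
            cv2.polylines(im,[np.array(q)],True,c,1)
    cv2.imwrite(f"pics/{sys.argv[1]}_{n}.png",im)
E
python3 chk.py c1
```

```text
(no output)
```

View pics/c1_top.png

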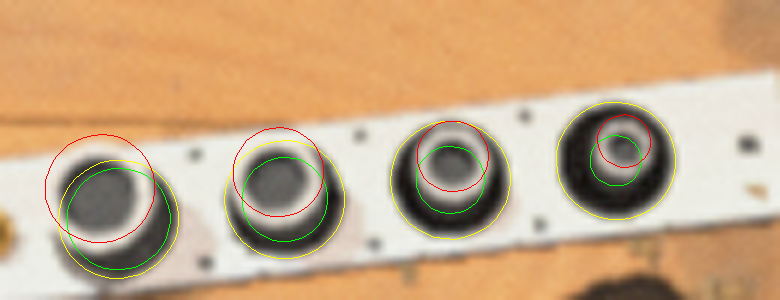

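View pics/c1_side.png

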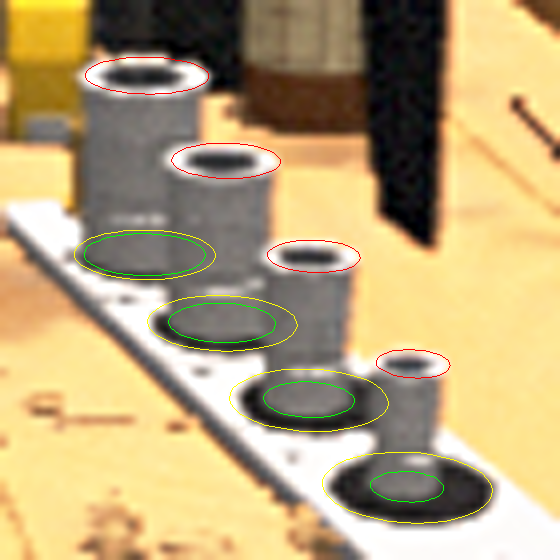

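```bash
cat > q.py <<'E'
from h import *
S=((579,68.2,74,24),(590,-9,64,20),(600.9,-86.1,54,16),(611.8,-163.3,44,12))
for n in("top","side"):
    p,d=read_camera(n);W=pts(n,d);g=cv2.cvtColor(p,cv2.COLOR_RGB2GRAY)
    for x,y,h,r in S:
        near=np.hypot(W[...,0]-x,W[...,1]-y)<r+12
        m=(near&(d>0)&(abs(W[...,2]-14-h)<4)).astype(np.uint8)
        c=max(cv2.findContours(m,0,1)[0],key=cv2.contourArea); (a,b),ax,_=cv2.fitEllipse(cv2.convexHull(c))
        o=[n,h,"rim",(ray(n,a,b,14+h)[:2]-[x,y]).round(1),np.round(ax,1)]
        m=((g<75)&(np.hypot(W[...,0]-x,W[...,1]-y)<36)&(abs(W[...,2]-14)<5)&(d>0)).astype(np.uint8)
        c=[q for q in cv2.findContours(m,0,1)[0] if cv2.contourArea(q)>6]
        if c:
            hull=cv2.convexHull(np.vstack(c)); (a,b),ax,_=cv2.fitEllipse(hull); o+=["pad",(ray(n,a,b,14)[:2]-[x,y]).round(1),np.round(ax,1)]
        # wall points -> cylinder axis by circle fit
        w=W[near&(d>0)&(W[...,2]>24)&(W[...,2]<8+h)]; 
        if len(w)>15:
            from scipy.optimize import least_squares
            f=least_squares(lambda q:np.hypot(w[:,0]-q[0],w[:,1]-q[1])-r,[x,y],loss="soft_l1"); o+=["axis",(f.x-[x,y]).round(1),len(w)]
        print(*o)
E
python3 q.py
```

```text
top 74 rim [-4.1  0.2] [17.9 18.1] axis [-17.4   9.3] 185
top 64 rim [-4.6  0.6] [14.8 14.8] pad [ -6.4 -18.9] [ 2.9 11.2] axis [-13.3  11.3] 123
top 54 rim [-4.3 -0.6] [11.4 11.8] pad [-1.1  0.4] [16.  17.5] axis [-9.   7.5] 74
top 44 rim [-4.5 -0. ] [8.8 8.9] pad [0.2 0.4] [16.8 17.1] axis [-4.8  6.1] 43
side 74 rim [-2.2 -5.4] [ 5.3 15.3] axis [0.2 3.4] 231
side 64 rim [-3. -5.] [ 5.4 13.6] axis [-0.1  3.9] 209
side 54 rim [-2.3 -4.2] [ 4.9 11.3] pad [-0.4 -2.5] [ 7.1 16.3] axis [-0.3  2.6] 146
side 44 rim [-1.6 -2.1] [4.7 8.5] pad [ 1.  -2.9] [ 7.7 18.4] axis [-0.1  2.4] 95
```

Both views agree: the rims sit about 3.5 mm toward −x of the pad centres. I'll re-grip each socket and shift it 3.5 mm across the strip.

```bash
sed -i 's/^ p48=/ r24=(611.3,-162.8,44.5),r32=(600.9,-86.6,51),r40=(590,-10.5,58.5),r48=(578.9,68.6,59.5),\n p48=/' to.py; python3 to.py r24
```

```text
r24 t 24.0 shift [1.893 0.799 1.299]
turn [-0.      0.      0.0003] F [-0.1 -0.3  0.2] open 0.55 z 410.3
```

>>> arm_command(rows=[[[0.25,0.05,0,0,0,0,0.1],[0.5,0.1,0,0,0,0,0.1],[0.75,0.15,0,0,0,0,0.1],[1,0.2,0,0,0,0,0.1],[1,0.2,0,0,0,0,0.1]]])

```text
t: 24.42
eef_pos: [541.3, -303.1, 410.8]
tcp_rot: [3.142, -0.001, 1.715]
ft_force: [0.1, 0.1, 1.0]
opening: 0.551
grip_force: 0.0
```

```bash
python3 to.py r24
```

```text
r24 t 24.42 shift [0.856 0.596 1.303]
turn [-0.     -0.0002  0.0008] F [0.1 0.1 1. ] open 0.551 z 410.8
```

>>> arm_command(rows=[[[0.25,0.2,0.1,0,0,0,0.1],[0.5,0.4,0.2,0,0,0,0.1],[0.7,0.6,0.4,0,0,0,0.1],[0.89,0.6,0.6,0,0,0,0.1],[0.89,0.6,0.6,0,0,0,0.1],[0.89,0.6,0.6,0,0,0,0.1],[0.89,0.6,0.6,0,0,0,0.1]]])

```text
t: 25.0
eef_pos: [611.8, -163.3, 319.8]
tcp_rot: [-3.141, -0.0, 1.713]
ft_force: [-0.2, 0.8, 0.2]
opening: 0.55
grip_force: 0.0
```

```bash
python3 to.py r24
```

```text
r24 t 25.0 shift [ 0.004 -0.002  0.695]
turn [-0.0002 -0.0001  0.0005] F [-0.2  0.8  0.2] open 0.55 z 319.8
```

>>> arm_command(rows=[[[0.004,-0.002,0.2,0,0,0,0.1],[0.004,-0.002,0.45,0,0,0,0.1],[0.004,-0.002,0.65,0,0,0,0.1],[0.004,-0.002,0.69,0,0,0,0.1],[0.004,-0.002,0.69,0,0,0,0.1],[0.004,-0.002,0.69,0,0,0,-0.1],[0.004,-0.002,0.69,0,0,0,-0.4],[0.004,-0.002,0.69,0,0,0,-0.8],[0.004,-0.002,0.69,0,0,0,-0.8],[0.004,-0.002,0.69,0,0,0,-0.8]]])

```text
t: 25.83
eef_pos: [611.3, -163.7, 217.7]
tcp_rot: [3.14, 0.001, 1.711]
ft_force: [0.7, -0.2, 0.4]
opening: 0.256
grip_force: 0.6
```

>>> arm_command(rows=[[[0,0,-0.04,0,0,0,-0.8],[0,0,-0.04,0,0,0,-0.8],[0,0.024,-0.04,0,0,0,-0.8],[0,0.024,-0.04,0,0,0,-0.8],[0,0.024,-0.02,0,0,0,-0.8],[0,0.024,0,0,0,0,-0.8],[0,0.024,0,0,0,0,-0.8],[0,0.024,0,0,0,0,-0.8]]])

```text
t: 26.5
eef_pos: [614.9, -163.2, 217.1]
tcp_rot: [3.141, 0.0, 1.711]
ft_force: [-0.7, 0.4, 8.7]
opening: 0.246
grip_force: 30.0
```

>>> arm_command(rows=[[[0,0,0,0,0,0,-0.4],[0,0,0,0,0,0,-0.2],[0,0,0,0,0,0,0],[0,0,0,0,0,0,0.2],[0,0,-0.2,0,0,0,0.2],[0,0,-0.45,0,0,0,0.2],[0,0,-0.7,0,0,0,0.2],[0.25,-0.02,-0.7,0,0,0,0.2],[0.51,-0.023,-0.7,0,0,0,0.2],[0.51,-0.023,-0.7,0,0,0,0.2]]])

```text
t: 27.33
eef_pos: [599.4, -83.3, 322.2]
tcp_rot: [-3.141, -0.001, 1.714]
ft_force: [0.3, 0.9, 1.0]
opening: 0.6
grip_force: 0.0
```

```bash
python3 to.py r32
```

```text
r32 t 27.33 shift [-0.024  0.007  0.668]
turn [-0.0001 -0.0002  0.0005] F [0.3 0.9 1. ] open 0.6 z 322.2
```

>>> arm_command(rows=[[[0,0,0.2,0,0,0,0.2],[0,0,0.45,0,0,0,0.2],[0,0,0.6,0,0,0,0.2],[0,0,0.655,0,0,0,0.2],[0,0,0.655,0,0,0,0],[0,0,0.655,0,0,0,-0.2],[0,0,0.655,0,0,0,-0.5],[0,0,0.655,0,0,0,-0.7],[0,0,0.655,0,0,0,-0.7],[0,0,0.655,0,0,0,-0.7]]])

```text
t: 28.17
eef_pos: [600.9, -88.0, 224.8]
tcp_rot: [3.139, 0.001, 1.711]
ft_force: [0.0, 0.5, 6.9]
opening: 0.33
grip_force: 30.0
```

>>> arm_command(rows=[[[0,0,0,0,0,0,-0.7],[0,0,-0.04,0,0,0,-0.7],[0,0,-0.04,0,0,0,-0.7],[0,0.024,-0.04,0,0,0,-0.7],[0,0.024,-0.04,0,0,0,-0.7],[0,0.024,-0.02,0,0,0,-0.7],[0,0.024,0,0,0,0,-0.7],[0,0.024,0,0,0,0,-0.7],[0,0.024,0,0,0,0,-0.7]]])

```text
t: 28.92
eef_pos: [604.3, -87.4, 224.0]
tcp_rot: [3.141, 0.001, 1.711]
ft_force: [-2.1, -0.3, 10.0]
opening: 0.333
grip_force: 30.0
```

>>> arm_command(rows=[[[0,0,0,0,0,0,-0.2],[0,0,0,0,0,0,0],[0,0,0,0,0,0,0.2],[0,0,0,0,0,0,0.3],[0,0,-0.2,0,0,0,0.4],[0,0,-0.45,0,0,0,0.4],[0,0,-0.7,0,0,0,0.4],[0.25,-0.02,-0.7,0,0,0,0.4],[0.51,-0.023,-0.7,0,0,0,0.4],[0.51,-0.023,-0.7,0,0,0,0.4]]])

```text
t: 29.75
eef_pos: [588.8, -7.7, 328.9]
tcp_rot: [3.142, -0.001, 1.714]
ft_force: [0.2, -0.0, -1.3]
opening: 0.698
grip_force: 0.0
```

```bash
python3 to.py r40
```

```text
r40 t 29.75 shift [-0.02   0.005  0.663]
turn [ 0.     -0.0001  0.0005] F [ 0.2 -0.  -1.3] open 0.698 z 328.9
```

Same pattern for 40, then 48 (each call uses round numbers from the last readings).

>>> arm_command(rows=[[[0,0,0.2,0,0,0,0.4],[0,0,0.45,0,0,0,0.4],[0,0,0.6,0,0,0,0.4],[0,0,0.65,0,0,0,0.4],[0,0,0.65,0,0,0,0.2],[0,0,0.65,0,0,0,-0.1],[0,0,0.65,0,0,0,-0.6],[0,0,0.65,0,0,0,-0.6],[0,0,0.65,0,0,0,-0.6],[0,0,0.65,0,0,0,-0.6]]])

```text
t: 30.58
eef_pos: [590.3, -12.2, 232.2]
tcp_rot: [3.14, 0.001, 1.711]
ft_force: [-1.8, -0.8, 7.6]
opening: 0.417
grip_force: 30.0
```

>>> arm_command(rows=[[[0,0,0,0,0,0,-0.6],[0,0,-0.04,0,0,0,-0.6],[0,0,-0.04,0,0,0,-0.6],[0,0.024,-0.04,0,0,0,-0.6],[0,0.024,-0.04,0,0,0,-0.6],[0,0.024,-0.02,0,0,0,-0.6],[0,0.024,0,0,0,0,-0.6],[0,0.024,0,0,0,0,-0.6],[0,0.024,0,0,0,0,-0.6]]])

```text
t: 31.33
eef_pos: [593.7, -11.7, 231.5]
tcp_rot: [3.141, 0.0, 1.711]
ft_force: [-2.0, -0.6, 7.8]
opening: 0.419
grip_force: 30.0
```

>>> arm_command(rows=[[[0,0,0,0,0,0,0],[0,0,0,0,0,0,0.2],[0,0,0,0,0,0,0.4],[0,0,0,0,0,0,0.4],[0,0,-0.2,0,0,0,0.5],[0,0,-0.45,0,0,0,0.6],[0,0,-0.7,0,0,0,0.6],[0.25,-0.02,-0.7,0,0,0,0.6],[0.52,-0.023,-0.7,0,0,0,0.6],[0.52,-0.023,-0.7,0,0,0,0.6]]])

```text
t: 32.17
eef_pos: [578.0, 69.7, 336.6]
tcp_rot: [3.141, -0.001, 1.714]
ft_force: [-0.9, 0.5, 0.6]
opening: 0.8
grip_force: 0.0
```

```bash
python3 to.py r48
```

```text
r48 t 32.17 shift [-0.008  0.004  0.707]
turn [ 0.0001 -0.0001  0.0006] F [-0.9  0.5  0.6] open 0.8 z 336.6
```

>>> arm_command(rows=[[[0.012,0,0.2,0,0,0,0.6],[0.012,0,0.45,0,0,0,0.6],[0.012,0,0.6,0,0,0,0.6],[0.012,0,0.68,0,0,0,0.6],[0.012,0,0.68,0,0,0,0.3],[0.012,0,0.68,0,0,0,0],[0.012,0,0.68,0,0,0,-0.5],[0.012,0,0.68,0,0,0,-0.5],[0.012,0,0.68,0,0,0,-0.5],[0.012,0,0.68,0,0,0,-0.5]]])

```text
t: 33.0
eef_pos: [579.2, 66.9, 235.2]
tcp_rot: [3.14, 0.0, 1.711]
ft_force: [-1.0, -0.7, 8.2]
opening: 0.497
grip_force: 30.0
```

>>> arm_command(rows=[[[0,0,0,0,0,0,-0.5],[0,0,-0.04,0,0,0,-0.5],[0,0,-0.04,0,0,0,-0.5],[0,0.024,-0.04,0,0,0,-0.5],[0,0.024,-0.04,0,0,0,-0.5],[0,0.024,-0.02,0,0,0,-0.5],[0,0.024,0,0,0,0,-0.5],[0,0.024,0,0,0,0,-0.5],[0,0.024,0,0,0,0,-0.5]]])

```text
t: 33.75
eef_pos: [582.6, 67.4, 234.4]
tcp_rot: [3.141, 0.0, 1.711]
ft_force: [-3.3, 0.3, 8.5]
opening: 0.502
grip_force: 30.0
```

>>> arm_command(rows=[[[0,0,0,0,0,0,0.1],[0,0,0,0,0,0,0.3],[0,0,0,0,0,0,0.6],[0,0,0,0,0,0,0.6],[0,0,-0.2,0,0,0,0.6],[0,0,-0.45,0,0,0,0.6],[0,0,-0.7,0,0,0,0.6],[0,-0.2,-0.9,0,0,0,0.6],[0.2,-0.4,-1,0,0,0,0.6],[0.4,-0.6,-1,0,0,0,0.6]]])

```text
t: 34.58
eef_pos: [488.0, 111.1, 386.5]
tcp_rot: [3.136, 0.0, 1.709]
ft_force: [0.1, 0.7, -0.6]
opening: 0.801
grip_force: 0.0
```

>>> arm_command(rows=[[[0.25,0,0,0,0,0,0.6],[0.5,0,0,0,0,0,0.6],[0.75,0,0,0,0,0,0.6],[1,0,0,0,0,0,0.6],[1,0,0,0,0,0,0.6],[1,0,0,0,0,0,0.6]]])

```text
t: 35.08
eef_pos: [467.1, 261.7, 383.5]
tcp_rot: [-3.141, 0.0, 1.714]
ft_force: [-0.2, -0.1, -0.5]
opening: 0.8
grip_force: 0.0
```

```bash
python3 q.py; python3 chk.py c2
```

```text
top 74 rim [-1.4  0.8] [17.9 18.2] axis [-13.7  10.4] 184
top 64 rim [-1.5  1.2] [14.8 15. ] pad [-2.2 -1.3] [15.5 17.4] axis [-1.4  1.4] 119
top 54 rim [-1.2  0.1] [11.6 11.8] pad [-0.3 -0. ] [17.2 17.8] axis [-8.4 -5.5] 77
top 44 rim [-1.5  0.2] [8.6 8.8] pad [-0.1  0.2] [17.1 17.5] axis [-5.9 -5.3] 42
side 74 rim [ 0.9 -4.8] [ 5.3 15.1] axis [3.6 3.9] 238
side 64 rim [ 0.8 -4.1] [ 5.4 13.5] pad [ -5.5 -10.9] [ 4.5 13.6] axis [3.1 4.3] 203
side 54 rim [ 1.7 -3.2] [ 4.8 11.4] pad [ 1.  -2.7] [ 7.1 17.5] axis [3.  3.7] 149
side 44 rim [ 1.  -2.7] [5.2 8.3] pad [ 1.  -2.9] [ 7.7 18.4] axis [3.  3.1] 92
```

View pics/c2_top.png

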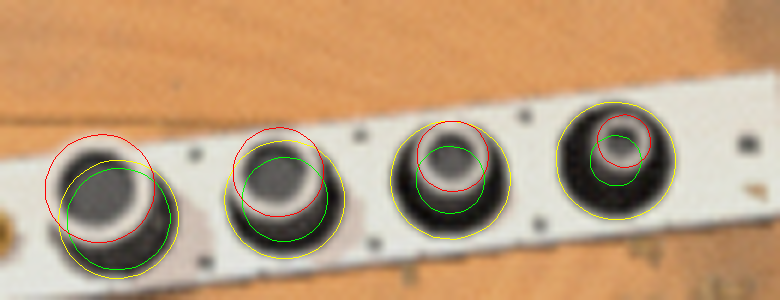

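View pics/c2_side.png

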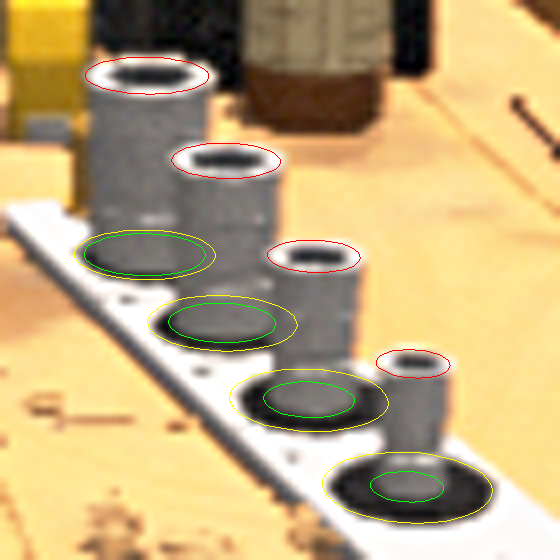

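The sockets now sit within about 1.5 mm of the pad centres in both views. All are upright and in order, and the gripper is clear.

```bash
python3 -c "
from cell import *
print(job_done())"
```

```text
the job is handed in; nothing more can be done
None
```

The four sockets stand upright on the pads, mouth up, from the 48 mm one beside the brass pin down to the 24 mm one at the far end, each within about 1.5 mm of its pad centre in the last pictures; the job is handed in at about 35 s.

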